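Lay a standing tube down against the jig's end stop

ROBOT

A 6-joint arm with a two-finger parallel gripper is mounted at the origin on the work surface; the furniture and walls round the work are solid. World frame = base frame: x ahead of the robot, y to its left, z up, the work surface at z = 0. Lengths are in m, angles in degrees, forces in N, time in s.
With the tool pointing down it reaches from about 0.35 to 0.975 m from the base axis. Payload 4.9 kg.
Tool frame: the origin (TCP) lies at the very end of the fingers, on their centre line; the grasp point (between the pads) lies 19 mm behind it (robot.hold_point_z is the distance from the TCP to the grasp point, in m); y points along the fingers, z is the direction in which the jaws open and shut, and the axes are right-handed (so a half turn about y gives the same grasp; the last joint's range is limited). The gripper opens to 85 mm and grips with 20 to 120 N. Pads are 22 mm wide; open, the fingers measure 114 mm over their backs; the gripper's body (76 mm by 85 mm) begins 54 mm behind the grasp point. The pads swing forward as they close: fully open they stand 13 mm farther back than shut.
Start: joints at [66.807, 3.019, 92.412, -0, 84.569, -6.818], TCP at [0.176, 0.6, 0.193] pointing down, gripper open.
Joint ranges: [-172.51, 172.51], [-57.92, 126.97], [3.15, 148.05], [-58.71, 238.71], [5.1, 150.11], [-179.66, 179.66]. Speed limits (degrees/s): [147.25, 147.25, 180, 180, 180, 180].

INTERFACE

Orientations are given as [roll, pitch, yaw] about the fixed x, y, z axes, in that order (R = Rz(yaw) Ry(pitch) Rx(roll)).
In Python, from workcell import robot gives the robot as it stands.
- The arm moves only by the shell command python3 -m pendant 'ROWS' [FORCE]. ROWS is JSON, one flat list of numbers, 7 for each row, row after row: the shift along the tool's x, y, z in m, then the turn, a rotation vector about the tool's x, y, z in degrees, then the opening, from -1 (shut) to 1 (fully open), so that 0 is half open. In form: [tx, ty, tz, wx, wy, wz, gripper, tx, ty, tz, wx, wy, wz, gripper, ...]. A call has 1 to 5 rows; each row shifts and turns the pose as measured when the row begins, along the tool's axes as they then stand; what a row does not reach is not made up. A row lasts 1/10 s, in which the tool goes at most 50 mm and 8.59 degrees, less where a joint would pass 70% of its speed; a pose out of reach is approached as far as the arm can. A call is refused whole if a number of a shift passes 0.05 or a number of a turn 8.59, either way. A call with a gripper value outside its range is refused whole. The fingers move at their own pace and stop on an object; FORCE is the grip in N (left out, the last holds). Time passes only in rows, so rows that do not move let the fingers close. It gives the time, the measured TCP pose, the force and the opening at its end, in the units of the state.
- robot.sense(): the state, without advancing time (a new reading comes with each control period).
- robot.snapshot(name): name is "scene" or "top" or "wrist"; returns (picture, depth): 480x640x3 uint8, blue, green, red; 480x640 float32, m along the optical axis (not along the pixel's ray), 0 where there is no reading.
- robot.calibration(name): a dict with "fx", "fy", "cx", "cy" (pixels), "R" (3x3) and "t" (3): a world point X has camera coordinates R X + t; the wrist camera has in their place "mount" (4x4, takes a point from camera to tool coordinates, whose origin is the TCP and whose axes are the tool frame's). Camera axes: x right, y down, z forward; pixel columns grow to the right and rows downward; lengths in m; the calibration is good to about 2 mm. The wrist camera is an equidistant fisheye: a pixel r from the principal point sees the ray r / f radians off the axis. A picture is of the moment at which its call begins: read the wrist's pose just before it. calibration takes no time and is no camera call.
- robot.finish_job(): hands the job in, once; it reports no verdict.
The state is a dict: "t": time; "joint_pos": joint angles; "dq": joint speeds; "joint_torque": joint torques, N m; "position": TCP position; "tcp_rot": TCP orientation; "wrist_force": force on the tool from outside, world axes, zero at the start; "wrist_torque": the same for the moment, N m; "width": opening from 0.0 (shut) to 1.0 (fully open).
Only numpy, scipy, OpenCV 4.12 (cv2) and the standard library are available. Lean on these libraries where they do the work, as an engineer would, in place of code of your own. Each camera call takes 0.05 s, during which the arm holds its last target.

TASK

Tip the standing piece of rectangular tube over to the robot's right, away from the low end stop, and let it down gently onto its side: support it on the way, do not let it fall. Then push the lying tube along the table until its foot end is flush against the face of the end stop. Only push and support it lightly with the fingers: never squeeze it, lift it clear of the table or carry it, and leave the block, the nut and the chisel where they are.

Things in the scene. Friction and masses are not known exactly. Their poses are not given: they have to be found in the camera images.
- tube: Loose cut length of bare steel rectangular tube, open ends, 40 mm (x) by 50 (y) by 160 long (z), wall 4, about 0.35 kg. Starts upright, its back 15 to 45 mm in front of the end stop, turned up to 0.1 rad from square. Origin: centre of the foot end; z runs to the other end; -x is the face to the robot's right, which must end face down (then x points up, z away from the stop).
- tube_toe (a point): Middle of the tube's bottom edge on the robot's right (away from the stop; 20 mm from the body origin along -x), axes as the tube. The tube pivots on this edge as it tips and the edge stays on the table throughout.
- end_stop: Fixed dark steel angle. Upright plate 100 mm wide (y), 36 high, 8 thick; screwed foot 8 mm high reaching 58 mm behind the face (screw heads to 18 mm high, a rib to 24). Origin: at table level, middle of its working face, which looks along its -x, to the robot's right (roughly). z up.
- ground_block: Bystander: steel block with holes, 51 x 76 x 25 mm, loose, lying beside the work. Origin at the centre of its underside.
- nut: Bystander: big hexagon nut, 30 x 34 x 22 mm, loose, beside the work. Origin at the centre of its underside.
- chisel: Bystander: short cold chisel, 14 x 82 x 13 mm, long along its y, loose, beside the work. Origin at the centre of its underside.
Mind the look-alikes: they are no part of the job. Leave any red look-alike of the end_stop alone.

How it is judged (in metres and radians):
At the end, for the whole second after the job is handed in: The tube lies flat on the table on the face that was turned to the robot's right (within 0.07 rad), its foot end against the end stop's face (middle of the end within 6 mm of the face, square to it within 0.09 rad, within 35 mm of the stop's middle), at rest (angle between tube's own x axis and vertical below 0.07 rad and height (world z) of tube below 0.026 m and x of tube in the frame of end_stop between -0.006 and 0.003 m and y of tube in the frame of end_stop between -0.035 and 0.035 m and angle between the z axis of tube and the x axis of end_stop, either way round below 0.09 rad and linear speed of tube below 0.01 m/s); the robot touches nothing.
It fails at once if the tube falls or is slammed down: it turns faster than 6 rad/s (a free fall reaches about 11) (angular speed of tube above 6 rad/s).
It fails at once if the tube is lifted or carried: its right-hand bottom edge leaves the table by more than 15 mm (height (world z) of tube_toe above 0.015 m).
It fails at once if the tube is squeezed or rammed: the fingers press on it with more than 40 N (contact force between the fingers and tube above 40 N).
It fails at once if the block, the nut or the chisel is moved more than 15 mm (distance of any of ground_block, nut, chisel from where it was at the start of the episode above 0.015 m).
It also fails if it takes over 54 s, if anything falls off the work surface, if the arm or the gripper's body presses on something with over 40 N, if the wrist force passes 120 N, or if a joint passes its speed limit or range.

## Working session

There is one attempt and no reset: what is moved stays moved. The work goes in short steps, Python scripts to look and compute and a shell command to move; the robot and the scene stay as the last step left them, time stands still between calls to the robot, and variables do not carry over. Pictures are saved under pics/ and viewed, and the job is handed in when it is done.

```bash
ls; mkdir -p pics; python3 - <<'E'
from workcell import robot
import cv2,numpy as np
s=robot.sense();print({k:(np.round(v,3).tolist()) for k,v in s.items()})
for n in("scene","top"):
    p,d=robot.snapshot(n);cv2.imwrite(f"pics/{n}0.png",p);np.save(f"{n}0.npy",d)
    c=robot.calibration(n);print(n,{k:np.round(v,4).tolist() for k,v in c.items()})
E
```

```text
pics
{'t': 0.0, 'joint_pos': [66.807, 3.059, 92.493, -0.0, 84.569, -6.819], 'dq': [0.041, 0.043, -0.121, 0.052, -0.032, -0.01], 'joint_torque': [-0.0, -39.369, -37.017, -0.0, 0.007, -0.0], 'position': [0.176, 0.599, 0.192], 'tcp_rot': [-90.12, 0.014, -16.374], 'wrist_force': [0.048, -0.314, 0.071], 'wrist_torque': [0.02, -0.003, 0.065], 'width': 0.999}
scene {'fx': 510.0534, 'fy': 510.0534, 'cx': 324.873, 'cy': 239.2835, 'R': [[0.5766, -0.8168, -0.0195], [-0.6192, -0.4212, -0.6627], [0.5331, 0.3942, -0.7486]], 't': [-0.2824, 0.4463, 0.5912]}
top {'fx': 556.1842, 'fy': 556.1842, 'cx': 324.7988, 'cy': 246.5587, 'R': [[-0.0057, -0.9992, -0.0394], [-0.999, 0.0075, -0.0447], [0.045, 0.0391, -0.9982]], 't': [0.099, 0.5985, 0.8533]}
```

View pics/scene0.png

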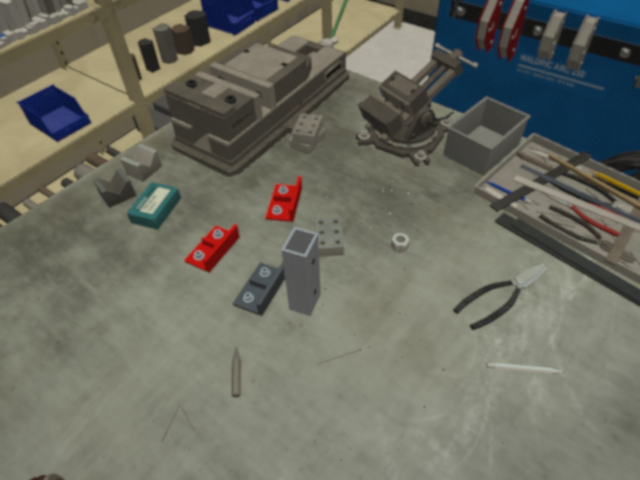

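View pics/top0.png

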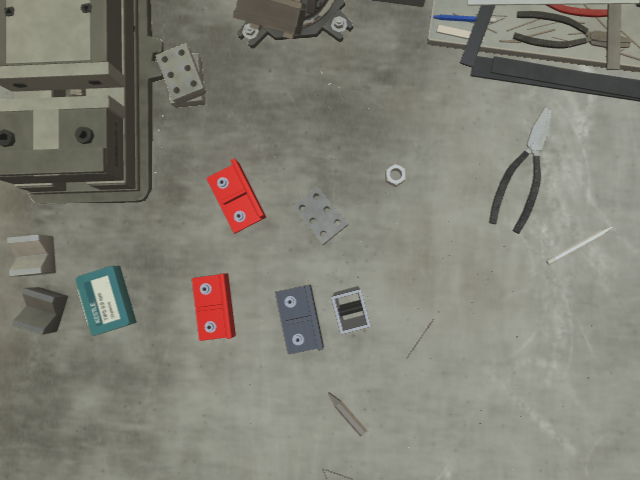

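The dark end stop is at top-view (298,320) and the upright tube is at (351,311). The look-alikes are the red stops at (213,307) and (235,196), and a second holed block at (182,75). The bystanders are the block (321,218), the nut (396,175) and the chisel (347,413). I'll check my choice in a close crop.

```bash
python3 - <<'E'
import cv2
p=cv2.imread("pics/top0.png");c=p[260:380,260:420];cv2.imwrite("pics/crop0.png",cv2.resize(c,None,fx=5,fy=5,interpolation=cv2.INTER_CUBIC))
E
```

```text
(no output)
```

View pics/crop0.png

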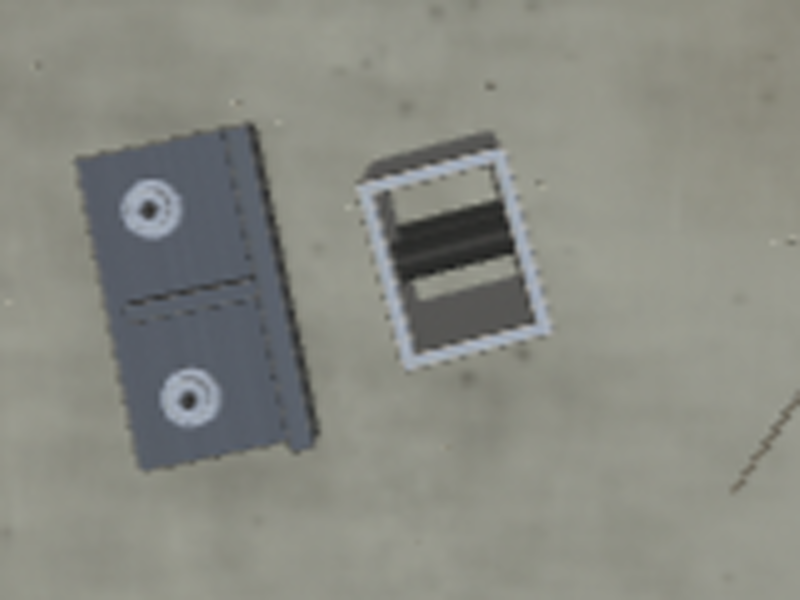

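```bash
cat > h.py <<'E'
from workcell import robot
import cv2,numpy as np
def px2w(n,u,v,z):
    c=robot.calibration(n);R=np.array(c["R"]);t=np.array(c["t"])
    r=R.T@np.array([(u-c["cx"])/c["fx"],(v-c["cy"])/c["fy"],1]);o=-R.T@t
    return o+r*(z-o[2])/r[2]
E
python3 - <<'E'
from h import *
d=np.load("top0.npy")
f=lambda a,z:np.round(px2w("top",a[0]/5+260,a[1]/5+260,z),4)
T=[f(a,.16) for a in((360,186),(503,150),(550,330),(409,368))]
print("tube",T,np.mean(T,0));print([np.linalg.norm(T[i]-T[i-1]) for i in range(4)])
a,b=f((248,125),.036),f((312,440),.036);print("face",a,b,(a+b)/2,np.linalg.norm(a-b),"dir",np.degrees(np.arctan2(*(b-a)[:2][::-1])))
print("face0",f((258,125),0),f((318,440),0))
for i in(0,1):
  e=T[3-i]-T[i];print(np.degrees(np.arctan2(e[1],e[0])))
for n,u,v,z in(("block",321,218,.025),("nut",396,175,.022),("chisel_tip",330,393,.01),("chisel_end",364,433,.01)):print(n,px2w("top",u,v,z).round(3))
c=robot.calibration("top")
for u,v in((300,300),(380,311),(351,285)):
  z=d[v,u];R=np.array(c["R"]);print(u,v,R.T@(np.array([(u-c["cx"])/c["fx"]*z,(v-c["cy"])/c["fy"]*z,z])-c["t"]))
E
```

```text
tube [array([0.5269, 0.0804, 0.16  ]), array([0.5361, 0.0434, 0.16  ]), array([0.4897, 0.0317, 0.16  ]), array([0.48  , 0.0681, 0.16  ])] [0.508175 0.0559   0.16    ]
[np.float64(0.04848608047677194), np.float64(0.0381266311126488), np.float64(0.04785237716143264), np.float64(0.0376702800626701)]
face [0.5399 0.1177 0.036 ] [0.4447 0.0988 0.036 ] [0.4923  0.10825 0.036  ] 0.0970579723670344 dir -168.77110817846128
face0 [0.539 0.117 0.   ] [0.4398 0.0985 0.    ]
-165.30455454000906
-165.84759697603963
block [0.643 0.1   0.025]
nut [ 0.709 -0.016  0.022]
chisel_tip [0.372 0.088 0.01 ]
chisel_end [0.311 0.036 0.01 ]
300 300 [0.5158896  0.13459025 0.01071393]
380 311 [0.49770875 0.00930767 0.00138514]
351 285 [0.53871536 0.05454336 0.00084824]
```

Stop: face middle ≈ (0.491, 0.108), outward normal n ≈ (0.194, -0.981), and the face runs at 11.2°. The tube top is at (0.508, 0.056), yaw about 14.4°, back gap about 34 mm, and the sizes agree with those given. I'll straddle the top with the jaws along n and turn the tool with the tube as it tips. First I raise the tool and carry it over.

```bash
cat >> h.py <<'E'
from scipy.spatial.transform import Rotation as Ro
def pose():
    s=robot.sense();return np.array(s["position"]),Ro.from_euler("xyz",s["tcp_rot"],degrees=True),s
def todo(p,rpy):
    P,R,s=pose();T=Ro.from_euler("xyz",rpy,degrees=True)
    print("t",round(s["t"],2),"shift",R.inv().apply(np.array(p)-P).round(4),"turn",(R.inv()*T).as_rotvec(degrees=True).round(2),"J",np.round(s["joint_pos"],1),"F",np.round(s["wrist_force"],1),"w",round(s["width"],2))
E
python3 -m pendant '[0.02,-0.045,0,0,0,0,0.5, 0.035,-0.02,-0.03,0,0,0,0.5, 0.036,-0.005,-0.033,0,0,0,0.5, 0.036,-0.003,-0.033,0,0,0,0.5, 0.036,0,-0.033,0,0,0,0.5]'
python3 -m pendant '[0.036,0,-0.033,0,0,0,0.5, 0.036,0,-0.033,0,0,0,0.5, 0.036,0,-0.033,0,0,0,0.5, 0.036,0,-0.033,0,0,0,0.5, 0.036,0,-0.033,0,0,0,0.5]'
python3 -c "
from h import *
todo([.508,.056,.27],[-90,0,13])"
```

```text
t: 0.6
position: [0.2962, 0.4264, 0.2634]
tcp_rot: [-90.6, 0.1, -15.8]
wrist_force: [1.0, 0.6, 0.9]
width: 0.748
t: 1.1
position: [0.4254, 0.212, 0.2634]
tcp_rot: [-90.6, 0.0, -15.7]
wrist_force: [0.7, 0.3, 0.3]
width: 0.751
t 1.1 shift [ 0.1217 -0.0055 -0.1279] turn [  0.54 -28.66  -0.19] J [ 17.8 -19.6 106.1  -0.4  93.8 -56.6] F [0.7 0.3 0.3] w 0.75
```

```bash

python3 -m pendant '[0.033,0,-0.034,0,0,0,0.5, 0.033,0,-0.034,0,-3,0,0.5, 0.033,0,-0.034,0,-7,0,0.5, 0.01,0,-0.02,0,-7,0,0.5, 0,0,0,0,-7,0,0.5]'
python3 -c "
from h import *
todo([.508,.056,.27],[-90,0,13])"
```

```text
t: 1.6
position: [0.5061, 0.0554, 0.2618]
tcp_rot: [-90.5, 0.4, 8.7]
wrist_force: [-0.2, 0.4, 0.1]
width: 0.744
t 1.6 shift [ 0.002  -0.0082  0.0003] turn [ 0.51 -4.25 -0.45] J [  -1.8  -14.6  102.3   -0.6   92.6 -100.5] F [-0.2  0.4  0.1] w 0.74
```

```bash

python3 -m pendant '[0,0,-0.045,0,-4,0,0.5, 0,0,-0.045,0,0,0,0.5, 0,0,-0.03,8,0,0,0.5, 0,0,0,8,0,0,0.5, 0,0,0,8,0,0,0.5]'
python3 -m pendant '[0,0,0,8,0,0,0.5, 0,0,0,8,0,0,0.5, 0,0,0,8,0,0,0.5, 0,0,0,8,0,0,0.5, 0,0,0,8,0,0,0.5]'
python3 -c "
from h import *
todo([.53,-.06,.26],[0,0,13])"
```

```text
t: 2.1
position: [0.5303, -0.0635, 0.2633]
tcp_rot: [-65.7, 0.2, 13.5]
wrist_force: [0.6, 1.2, -0.1]
width: 0.752
t: 2.6
position: [0.5315, -0.068, 0.2657]
tcp_rot: [-24.2, -0.1, 13.1]
wrist_force: [0.4, -0.7, -0.5]
width: 0.753
t 2.6 shift [ 0.0003  0.0097 -0.0018] turn [24.24  0.14 -0.09] J [ -36.6   16.9   88.1   45.7  124.4 -130.8] F [ 0.4 -0.7 -0.5] w 0.75
```

```bash

python3 -m pendant '[0,0,-0.02,8,0,0,0.5, 0,0,-0.05,8,0,0,0.5, 0,0,-0.05,0,0,0,0.5, 0,0,-0.03,0,0,0,0.5]'
python3 -c "
from h import *
todo([.53,-.06,.12],[0,0,13])"
```

```text
t: 3.0
position: [0.5406, -0.1033, 0.1148]
tcp_rot: [-7.6, -0.3, 12.9]
wrist_force: [0.2, -0.2, 0.3]
width: 0.748
t 3.0 shift [-0.0007  0.0435  0.011 ] turn [7.59 0.26 0.16] J [ -39.7   39.4   83.3   48.3  126.2 -140.9] F [ 0.2 -0.2  0.3] w 0.75
```

```bash

python3 -m pendant '[0,0,0.045,-8,0,0,0.5, 0,0,0.045,-8,0,0,0.5, 0,0,0.045,-8,0,0,0.5, 0,0,0.02,-8,0,0,0.5, 0,0,0,-8,0,0,0.5]'
python3 -m pendant '[0,0,0,-8,0,0,0.5, 0,0,0,-8,0,0,0.5, 0,0,0,-8,0,0,0.5, 0,0,0,-8,0,0,0.5, 0,0,0,-8,0,0,0.5]'
python3 -c "
from h import *
todo([.508,.056,.23],[-90,0,14])"
```

```text
t: 3.5
position: [0.5251, -0.0558, 0.202]
tcp_rot: [-43.1, 5.0, 12.4]
wrist_force: [0.5, 0.5, -1.0]
width: 0.751
t: 4.0
position: [0.5272, -0.0586, 0.2057]
tcp_rot: [-85.1, 4.5, 12.3]
wrist_force: [-0.3, 0.4, -1.1]
width: 0.749
t 4.0 shift [ 0.0037 -0.0146  0.1178] turn [-5.   -1.92 -4.4 ] J [ -15.8   -5.8  100.1    2.3   92.  -117.9] F [-0.3  0.4 -1.1] w 0.75
```

```bash

python3 -m pendant '[0.0,-0.02,0.02,-5,-2,-4.4,0.5, 0,-0.005,0.045,0,0,0,0.5, 0,0,0.045,0,0,0,0.5, 0,0,0,0,0,0,0.5]'
python3 - <<'E'
from h import *
todo([.508,.056,.23],[-90,0,14])
p,d=robot.snapshot("wrist");cv2.imwrite("pics/w1.png",p)
p,d=robot.snapshot("scene");cv2.imwrite("pics/s1.png",p)
E
```

```text
t: 4.4
position: [0.501, 0.0534, 0.2336]
tcp_rot: [-90.3, -0.4, 14.4]
wrist_force: [0.1, -0.7, 0.0]
width: 0.749
t 4.4 shift [0.0074 0.0036 0.0008] turn [0.31 0.42 0.37] J [  -2.3  -15.4  105.6   -0.2   89.4 -106.7] F [ 0.1 -0.7  0. ] w 0.75
```

View pics/w1.png

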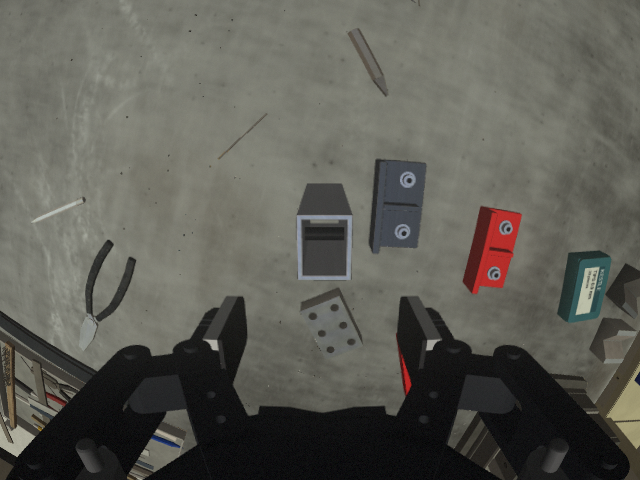

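View pics/s1.png

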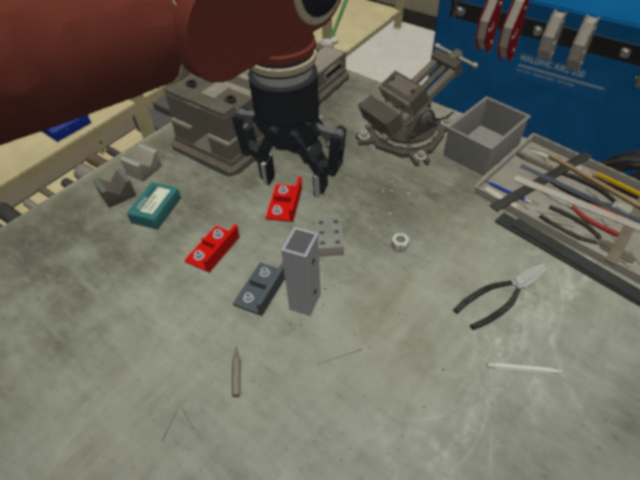

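Wrist view: the tube's rim spans columns 297–352 and rows 215–280. The fingers are at columns 240 and 402, so it sits roughly centred between them. I'll check the rim position using the fisheye model.

```bash
cat >> h.py <<'E'
def wpx(u,v,z):
    c=robot.calibration("wrist");M=np.array(c["mount"]);P,R,s=pose()
    x,y=(u-c["cx"])/c["fx"],(v-c["cy"])/c["fy"];r=np.hypot(x,y)
    q=np.array([x/r*np.sin(r),y/r*np.sin(r),np.cos(r)])
    o=P+R.apply(M[:3,3]);w=R.apply(M[:3,:3]@q);return o+w*(z-o[2])/w[2]
E
python3 - <<'E'
from h import *
T=[wpx(*a,.16) for a in((297,215),(352,215),(351,279),(299,280))]
print(np.round(T,4),np.mean(T,0).round(4))
a,b=wpx(379,252,.036),wpx(380,160,.036);print(a,b,(a+b)/2, np.degrees(np.arctan2((a-b)[1],(a-b)[0])))
P,R,s=pose();print(R.inv().apply(np.mean(T,0)-P))
E
```

```text
[[0.4895 0.03   0.16  ]
 [0.48   0.0673 0.16  ]
 [0.5268 0.0795 0.16  ]
 [0.5371 0.0425 0.16  ]] [0.5084 0.0548 0.16  ]
[0.53706836 0.12268263 0.036     ] [0.44221703 0.09610776 0.036     ] [0.4896427  0.10939519 0.036     ] 15.651483485672703
[0.00697291 0.07312661 0.0035953 ]
```

```bash

python3 -m pendant '[0.008,0.02,0.002,0,0,0,0.5, 0,0.03,0.0,0,0,0,0.5, 0,0.03,0,0,0,0,0.5, 0,0.03,0,0,0,0,0.5, 0,0,0,0,0,0,0.5]'
python3 - <<'E'
from h import *
todo([.508,.055,.118],[-90,0,14.5])
p,d=robot.snapshot("wrist");cv2.imwrite("pics/w2.png",p)
E
```

```text
t: 5.0
position: [0.5124, 0.0461, 0.1189]
tcp_rot: [-90.6, -0.3, 13.7]
wrist_force: [-1.2, -0.3, -0.5]
width: 0.75
t 5.0 shift [-0.0022  0.0008  0.0098] turn [ 0.56 -0.79  0.27] J [  -2.9   -9.3  111.5   -0.5   77.4 -106.5] F [-1.2 -0.3 -0.5] w 0.75
```

View pics/w2.png

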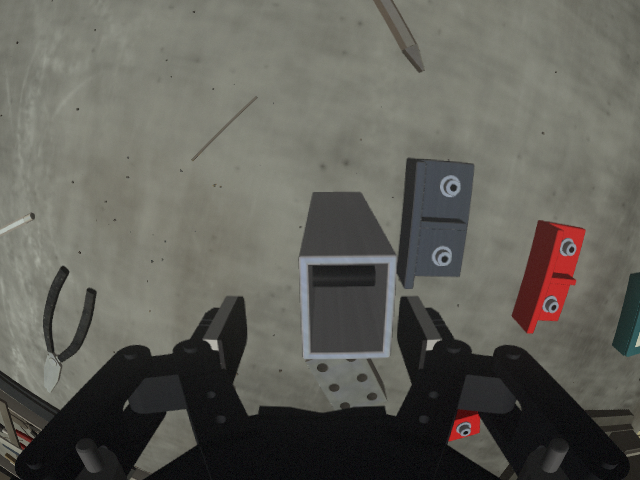

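The tube sits nearer the stop-side finger, which is the pushing finger, so I start tipping by orbiting the tool about the toe edge.

```bash
cat >> h.py <<'E'
toe=np.array([.513,.036,0]);yw=14
def polar():
    P,R,s=pose();a=np.radians(yw);m=np.array([np.sin(a),-np.cos(a),0]);k=np.cross(m,[0,0,1])
    psi=s["tcp_rot"][0]+90;q=np.radians(psi)
    d=P-toe;u=m*np.sin(q)+np.array([0,0,np.cos(q)]);c=-m*np.cos(q)+np.array([0,0,np.sin(q)])
    print("t",round(s["t"],2),"lean",round(psi,1),"s,c,side mm",(np.array([d@u,d@c,d@k])*1000).round(1),"rpy",np.round(s["tcp_rot"],1),"F",np.round(s["wrist_force"],1),"w",round(s["width"],2),"J",np.round(s["joint_pos"],0))
E
python3 -c "
from h import *
polar()"
python3 -m pendant '[-0.002,-0.0008,-0.006,3,0,0,0.5, 0,-0.0008,-0.0062,3,0,0,0.5, 0,-0.0008,-0.0062,3,0,0,0.5]'
python3 -c "
from h import *
polar()"
```

```text
t 5.05 lean -0.6 s,c,side mm [121.6   8.1  -3.5] rpy [-90.6  -0.5  13.7] F [ 0.9 -0.6  0.3] w 0.75 J [  -3.   -9.  111.   -0.   77. -106.]
t: 5.35
position: [0.5195, 0.0261, 0.1284]
tcp_rot: [-81.4, -0.8, 13.8]
wrist_force: [0.6, -0.9, -0.4]
width: 0.749
t 5.35 lean 8.6 s,c,side mm [128.7   8.   -4. ] rpy [-81.4  -0.8  13.8] F [ 0.6 -0.9 -0.4] w 0.75 J [ -10.   -8.  109.    8.   81. -116.]
```

```bash

python3 -m pendant '[-0.001,0.003,-0.007,3,0,0,0.5, 0,0.002,-0.007,3,0,0,0.5, 0,0.002,-0.007,3,0,0,0.5]'
python3 - <<'E'
from h import *
polar()
p,d=robot.snapshot("wrist");cv2.imwrite("pics/w3.png",p)
E
```

```text
t: 5.65
position: [0.5291, 0.0024, 0.1259]
tcp_rot: [-72.5, -1.5, 13.6]
wrist_force: [0.1, 0.4, 0.7]
width: 0.748
t 5.65 lean 17.5 s,c,side mm [131.1   3.1  -7.5] rpy [-72.5  -1.5  13.6] F [0.1 0.4 0.7] w 0.75 J [ -17.   -3.  107.   16.   85. -124.]
```

View pics/w3.png

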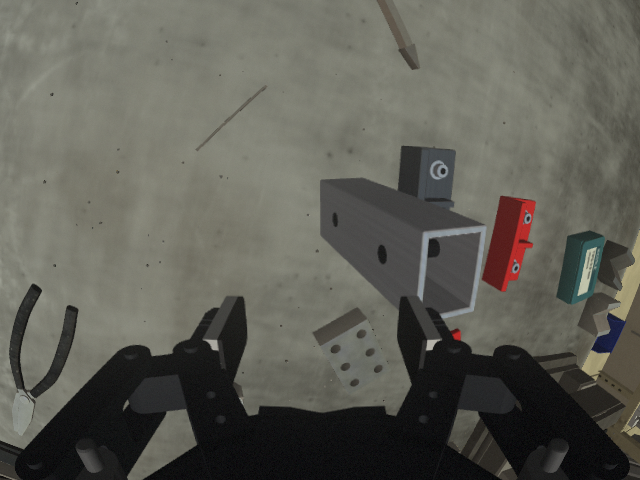

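```bash

python3 - <<'E'
from h import *
p,d=robot.snapshot("scene");cv2.imwrite("pics/s3.png",cv2.resize(p[150:350,180:420],None,fx=3,fy=3,interpolation=cv2.INTER_CUBIC))
p,d=robot.snapshot("top");cv2.imwrite("pics/t3.png",cv2.resize(p[200:400,220:460],None,fx=3,fy=3,interpolation=cv2.INTER_CUBIC))
E
```

```text
(no output)
```

View pics/s3.png

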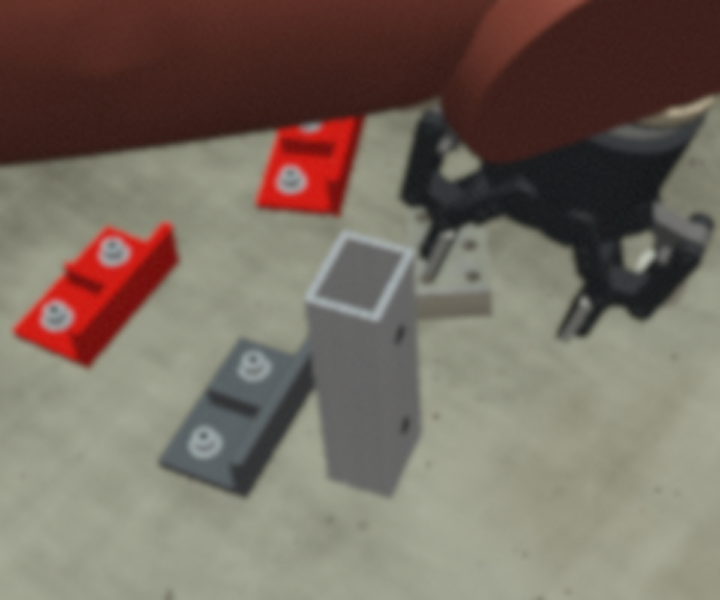

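View pics/t3.png

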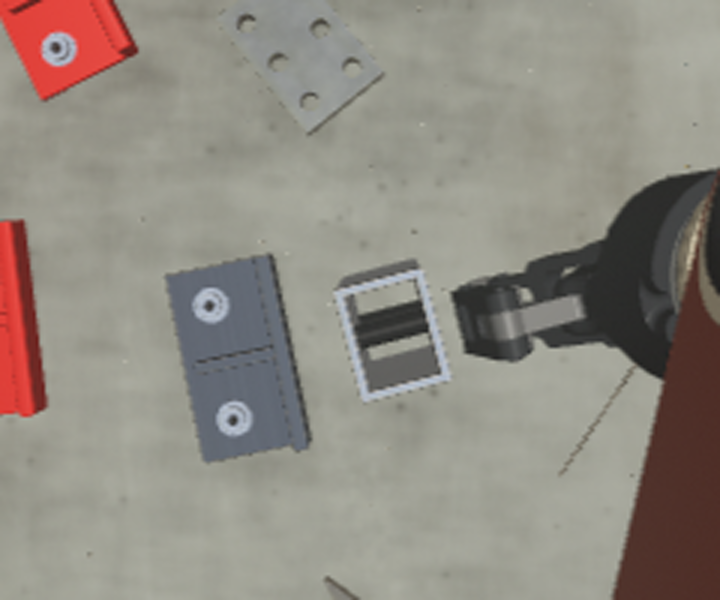

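The tube has not moved and still stands upright. Both fingers now seem to be to its right, so the tool went past it. I'll measure where the fingers really are from the depth images.

```bash

python3 - <<'E'
from h import *
polar()
for n in("top","scene"):
    p,d=robot.snapshot(n);c=robot.calibration(n);R=np.array(c["R"])
    v,u=np.mgrid[0:480,0:640];X=np.stack([(u-c["cx"])/c["fx"]*d,(v-c["cy"])/c["fy"]*d,d],-1)-c["t"];X=X@R
    np.save(n+"_X.npy",X)
    g=lambda a,b:X[b,a].round(3)
    if n=="top":
        for a in((383,307),(376,310),(392,312),(352,291),(345,330)):print(n,a,g(*a))
    else:
        for a in((326,232),(322,240),(372,258),(380,240),(372,260),(297,232)):print(n,a,g(*a))
E
```

```text
t 5.8 lean 17.5 s,c,side mm [129.9   2.5  -6.9] rpy [-72.5  -1.4  13.5] F [-0.3  0.6  0.1] w 0.75 J [ -17.   -3.  107.   16.   85. -124.]
top (383, 307) [0.522 0.023 0.285]
top (376, 310) [0.517 0.029 0.254]
top (392, 312) [0.517 0.013 0.288]
top (352, 291) [0.535 0.055 0.162]
top (345, 330) [0.485 0.064 0.162]
scene (326, 232) [0.512 0.009 0.204]
scene (322, 240) [0.51  0.015 0.186]
scene (372, 258) [ 0.534 -0.055  0.169]
scene (380, 240) [ 0.533 -0.065  0.215]
scene (372, 260) [ 0.533 -0.056  0.166]
scene (297, 232) [0.525 0.074 0.153]
```

```bash

python3 - <<'E'
from h import *
P,R,s=pose();
for n in("scene","top"):
    X=np.load(n+"_X.npy");T=R.inv().apply((X-P).reshape(-1,3)).reshape(480,640,3)
    m=(abs(T[...,0])<.03)&(abs(T[...,2])<.07)&(T[...,1]<.03)&(T[...,1]>-.2)&(X[...,2]>.02)
    for sg in(1,-1):
        q=T[m&(T[...,2]*sg>0.005)];q=q[np.argsort(-q[:,1])];print(n,sg,len(q),q[:120:12].round(3).tolist())
c=robot.calibration("wrist");print(np.round(c["mount"],3),c["fx"],c["cx"],c["cy"],robot.hold_point_z)
p,d=robot.snapshot("wrist")
r=lambda u,v:(u,v,d[v,u].round(3))
for a in((232,300),(225,320),(410,300),(420,330),(450,260)):
    x,y=(a[0]-c["cx"])/c["fx"],(a[1]-c["cy"])/c["fy"];rr=np.hypot(x,y);z=d[a[1],a[0]];M=np.array(c["mount"])
    q=np.array([x/rr*np.tan(rr),y/rr*np.tan(rr),1])*z;print(r(*a),"tool",(M[:3,:3]@q+M[:3,3]).round(3))
E
```

```text
scene 1 1797 [[0.014, 0.03, 0.055], [-0.007, 0.029, 0.028], [-0.02, 0.028, 0.028], [0.007, 0.027, 0.03], [-0.013, 0.026, 0.03], [0.013, 0.025, 0.054], [0.005, 0.023, 0.068], [-0.029, 0.022, 0.031], [-0.022, 0.021, 0.031], [-0.001, 0.02, 0.032]]
scene -1 1617 [[0.009, -0.044, -0.033], [-0.007, -0.051, -0.044], [-0.007, -0.054, -0.042], [-0.011, -0.057, -0.034], [-0.007, -0.059, -0.044], [-0.01, -0.062, -0.046], [-0.012, -0.065, -0.039], [-0.009, -0.068, -0.045], [-0.007, -0.07, -0.033], [-0.006, -0.072, -0.033]]
top 1 2544 [[-0.027, 0.03, 0.048], [-0.019, 0.027, 0.067], [-0.027, 0.023, 0.057], [-0.027, 0.021, 0.067], [-0.001, 0.02, 0.051], [-0.002, 0.018, 0.064], [-0.004, 0.018, 0.069], [-0.008, 0.017, 0.059], [-0.007, 0.017, 0.064], [-0.007, 0.016, 0.059]]
top -1 0 []
[[ 0.     0.958  0.288 -0.074]
 [-0.    -0.288  0.958 -0.18 ]
 [ 1.    -0.     0.     0.001]
 [ 0.     0.     0.     1.   ]] 371.64829954431775 321.7624737078143 242.05386831589863 0.0187
(232, 300, np.float32(0.142)) tool [-0.011 -0.051 -0.034]
(225, 320, np.float32(0.126)) tool [-0.011 -0.067 -0.033]
(410, 300, np.float32(0.142)) tool [-0.011 -0.051  0.036]
(420, 330, np.float32(0.118)) tool [-0.012 -0.075  0.034]
(450, 260, np.float32(0.201)) tool [-0.006  0.009  0.074]
```

Three cameras agree that the fingertips lie about 48 mm behind the reported TCP (tool y ≈ -0.048), which contradicts the spec, so the fingers passed above the tube. From here I'll plan with the measured tip offset. Next I measure where the gripper's body starts.

```bash
cat >> h.py <<'E'
def wtool(a,d):
    c=robot.calibration("wrist");M=np.array(c["mount"])
    x,y=(a[0]-c["cx"])/c["fx"],(a[1]-c["cy"])/c["fy"];rr=np.hypot(x,y);z=d[a[1],a[0]]
    q=np.array([x/rr*np.tan(rr),y/rr*np.tan(rr),1])*z;return (M[:3,:3]@q+M[:3,3]).round(3)
E
python3 - <<'E'
from h import *
p,d=robot.snapshot("wrist")
for a in((320,408),(320,420),(320,440),(320,470),(215,400),(230,420),(205,345),(150,400),(190,345),(240,296),(240,302)):print(a,wtool(a,d))
P,R,s=pose()
X=np.load("scene_X.npy");T=R.inv().apply((X-P).reshape(-1,3)).reshape(480,640,3)
m=(abs(T[...,0])<.045)&(abs(T[...,2])<.02)&(T[...,1]<-.02)&(T[...,1]>-.25)
q=T[m];q=q[np.argsort(-q[:,1])];print(q[:100:10])
E
```

```text
(320, 408) [ 0.214  0.136 -0.001]
(320, 420) [-0.011 -0.116  0.001]
(320, 440) [-0.012 -0.123  0.001]
(320, 470) [-0.011 -0.131  0.001]
(215, 400) [-0.017 -0.117 -0.023]
(230, 420) [-0.017 -0.123 -0.018]
(205, 345) [-0.012 -0.086 -0.035]
(150, 400) [ 0.    -0.1   -0.051]
(190, 345) [-0.013 -0.088 -0.039]
(240, 296) [ 0.063  0.11  -0.07 ]
(240, 302) [-0.01  -0.05  -0.031]
[[-1.08355693e-02 -1.11934299e-01  1.14133780e-02]
 [-1.01599731e-02 -1.12926934e-01  1.43081755e-05]
 [-1.02135023e-02 -1.13829901e-01 -1.61381740e-02]
 [-1.18350843e-02 -1.14878422e-01 -1.48518736e-02]
 [-1.05365673e-02 -1.16114505e-01 -1.54442968e-02]
 [-1.25656641e-02 -1.17658408e-01 -1.41328682e-02]
 [-1.25989587e-02 -1.18789449e-01  8.49221800e-03]
 [-1.23740320e-02 -1.19382454e-01 -1.60582706e-03]
 [-1.16775080e-02 -1.20326334e-01 -1.28779086e-02]
 [-1.07993687e-02 -1.21129355e-01 -1.22830545e-02]]
```

```bash

python3 -m pendant '[0,-0.04,0,-6,0,0,0.5, 0,-0.04,0,-6,0,0,0.5, 0,0,0.02,-5.5,0,0,0.5, 0,0,0.03,0,0,0,0.5]'
python3 -c "
from h import *
todo([.5084,.055,.16],[-90,0,14.4])"
```

```text
t: 6.4
position: [0.5185, 0.033, 0.2069]
tcp_rot: [-90.7, -1.5, 13.5]
wrist_force: [-0.0, 0.9, -0.8]
width: 0.748
t 6.4 shift [-0.0059  0.0464  0.0244] turn [ 0.73 -0.87  1.47] J [  -4.4  -13.3  106.4   -0.2   85.3 -107.9] F [-0.   0.9 -0.8] w 0.75
```

```bash

python3 -m pendant '[-0.006,0,0.025,0.7,-0.9,1.5,0.5, 0,0.03,0.001,0,0,0,0.5, 0,0,0,0,0,0,0.5]'
python3 -c "
from h import *
todo([.5084,.055,.074],[-90,0,14.4])"
```

```text
t: 6.7
position: [0.5059, 0.0638, 0.1803]
tcp_rot: [-90.1, -0.4, 15.0]
wrist_force: [-0.7, -0.8, -0.8]
width: 0.754
t 6.7 shift [-0.0006  0.1063 -0.0089] turn [0.12 0.63 0.37] J [  -1.2  -12.9  108.6   -0.    83.9 -106.2] F [-0.7 -0.8 -0.8] w 0.75
```

```bash

python3 -m pendant '[0,0.01,-0.008,0,0.6,0.4,0.5, 0,0.02,0,0,0,0,0.5, 0,0,0,0,0,0,0.5]'
python3 -c "
from h import *
todo([.5084,.055,.074],[-90,0,14.4])"
```

```text
t: 7.0
position: [0.5096, 0.0553, 0.1523]
tcp_rot: [-90.2, -0.2, 14.4]
wrist_force: [-0.3, -0.2, -1.6]
width: 0.751
t 7.0 shift [-0.0015  0.0783  0.0004] turn [0.24 0.03 0.17] J [  -2.   -11.2  109.8   -0.2   81.1 -106.4] F [-0.3 -0.2 -1.6] w 0.75
```

Centred; descend slowly.

```bash

python3 -m pendant '[-0.001,0.025,0,0,0,0,0.5, 0,0.025,0,0,0,0,0.5, 0,0,0,0,0,0,0.5]'
python3 -c "
from h import *
todo([.5084,.055,.074],[-90,0,14.4])"
python3 -m pendant '[0,0.022,0.002,0,0,0,0.5, 0,0,0,0,0,0,0.5]'
python3 - <<'E'
from h import *
todo([.5084,.055,.074],[-90,0,14.4]);polar()
p,d=robot.snapshot("wrist");cv2.imwrite("pics/w4.png",p)
E
```

```text
t: 7.3
position: [0.512, 0.0526, 0.1053]
tcp_rot: [-90.4, -0.5, 14.2]
wrist_force: [0.3, -0.8, -0.8]
width: 0.75
t 7.3 shift [-0.0032  0.0313  0.0035] turn [ 0.38 -0.16  0.45] J [  -2.3   -8.6  112.2   -0.2   75.9 -106.5] F [ 0.3 -0.8 -0.8] w 0.75
t: 7.5
position: [0.5138, 0.0533, 0.0863]
tcp_rot: [-90.4, -0.6, 14.1]
wrist_force: [-0.3, -0.5, -0.3]
width: 0.752
t 7.5 shift [-0.005   0.0122  0.0031] turn [ 0.45 -0.26  0.62] J [  -2.2   -7.3  112.9   -0.3   73.6 -106.2] F [-0.3 -0.5 -0.3] w 0.75
t 7.5 lean -0.4 s,c,side mm [86.4 15.9 -5. ] rpy [-90.4  -0.6  14.1] F [-0.3 -0.5 -0.3] w 0.75 J [  -2.   -7.  113.   -0.   74. -106.]
```

View pics/w4.png

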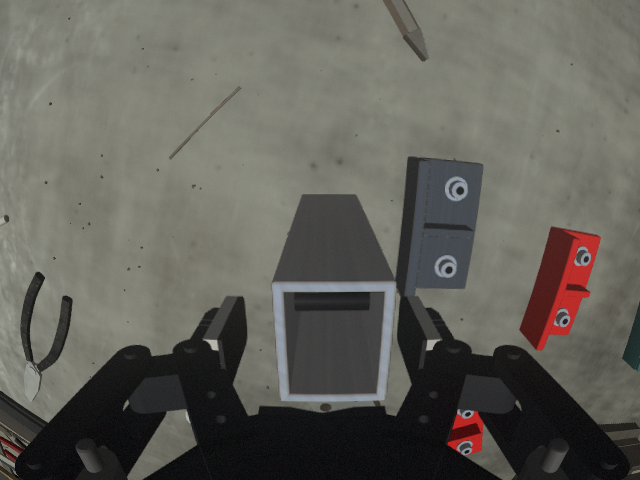

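Now the rim (columns 275–392) sits between the pads (240 and 400). I'll lower a little more and start tipping.

```bash

python3 -m pendant '[-0.005,0.012,0,0.4,0,0.5,0.5, -0.002,0.002,-0.006,1,0,0,0.5]'
python3 -c "
from h import *
polar()"
python3 -m pendant '[-0.001,0,-0.006,3,0,0,0.5, -0.001,0.001,-0.005,3,0,0,0.5]'
python3 - <<'E'
from h import *
polar()
p,d=robot.snapshot("wrist");cv2.imwrite("pics/w5.png",p)
E
```

```text
t: 7.75
position: [0.5136, 0.0456, 0.0788]
tcp_rot: [-89.2, -0.7, 14.2]
wrist_force: [-0.0, -0.5, -0.4]
width: 0.751
t 7.75 lean 0.8 s,c,side mm [78.6 10.3 -2.9] rpy [-89.2  -0.7  14.2] F [-0.  -0.5 -0.4] w 0.75 J [  -4.   -7.  113.    1.   73. -108.]
t: 7.95
position: [0.5155, 0.0344, 0.0795]
tcp_rot: [-82.9, -1.0, 14.4]
wrist_force: [0.9, 0.4, -0.8]
width: 0.752
t 7.95 lean 7.1 s,c,side mm [79.2  7.7 -2. ] rpy [-82.9  -1.   14.4] F [ 0.9  0.4 -0.8] w 0.75 J [  -9.   -6.  112.    7.   75. -115.]
```

View pics/w5.png

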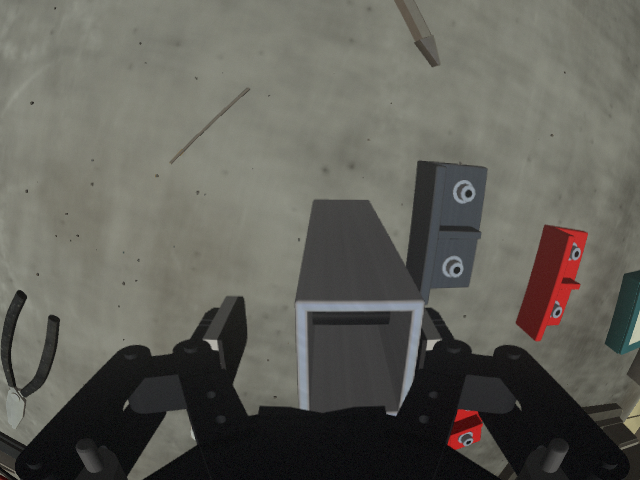

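```bash

python3 -m pendant '[0,0,-0.004,3,0,0,0.5, 0,0,-0.004,3,0,0,0.5]'
python3 - <<'E'
from h import *
polar()
p,d=robot.snapshot("wrist");cv2.imwrite("pics/w6.png",p)
E
```

```text
t: 8.2
position: [0.5188, 0.024, 0.0801]
tcp_rot: [-76.8, -1.1, 14.2]
wrist_force: [0.1, 0.4, 0.3]
width: 0.753
t 8.2 lean 13.2 s,c,side mm [80.9  5.5 -2.7] rpy [-76.8  -1.1  14.2] F [0.1 0.4 0.3] w 0.75 J [ -13.   -3.  111.   12.   78. -121.]
```

View pics/w6.png

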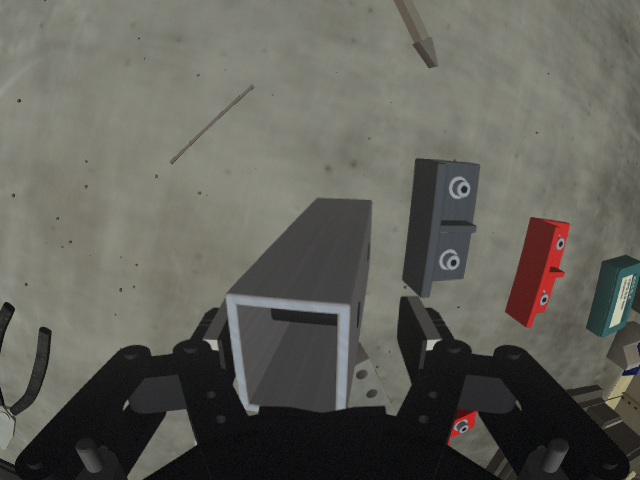

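The tube went over centre onto the leading finger with no shock. I rotate the tool parallel to it while letting it down.

```bash

python3 -m pendant '[0,-0.001,0,5,0,0,0.5, 0,-0.001,0,5,0,0,0.5, 0,-0.001,0,5,0,0,0.5]'
python3 - <<'E'
from h import *
polar()
p,d=robot.snapshot("wrist");cv2.imwrite("pics/w7.png",p)
E
```

```text
t: 8.55
position: [0.5208, 0.0211, 0.0858]
tcp_rot: [-61.7, -1.4, 14.2]
wrist_force: [-0.1, 0.6, 0.2]
width: 0.752
t 8.55 lean 28.3 s,c,side mm [83.2 26.3 -4. ] rpy [-61.7  -1.4  14.2] F [-0.1  0.6  0.2] w 0.75 J [ -20.    3.  107.   24.   86. -130.]
```

View pics/w7.png

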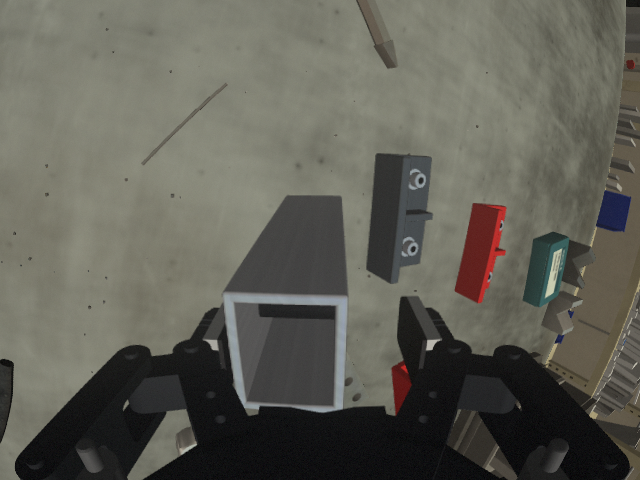

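```bash

python3 -m pendant '[0,-0.002,-0.006,5,0,0,0.5, 0,-0.002,-0.006,5,0,0,0.5, 0,-0.002,-0.006,5,0,0,0.5, 0,-0.002,-0.006,5,0,0,0.5]'
python3 - <<'E'
from h import *
polar()
E
python3 -m pendant '[0,-0.002,-0.006,5,0,0,0.5, 0,-0.002,-0.006,5,0,0,0.5]'
python3 - <<'E'
from h import *
polar()
p,d=robot.snapshot("wrist");cv2.imwrite("pics/w8.png",p)
p,d=robot.snapshot("scene");cv2.imwrite("pics/s8.png",cv2.resize(p[150:350,180:420],None,fx=3,fy=3,interpolation=cv2.INTER_CUBIC))
E
```

```text
t: 9.0
position: [0.5289, -0.0052, 0.0803]
tcp_rot: [-41.6, -1.5, 14.2]
wrist_force: [-0.1, 0.2, -0.7]
width: 0.753
t 9.0 lean 48.4 s,c,side mm [86.  31.  -5.4] rpy [-41.6  -1.5  14.2] F [-0.1  0.2 -0.7] w 0.75 J [ -29.   16.  100.   34.   99. -139.]
t: 9.2
position: [0.5325, -0.0169, 0.0737]
tcp_rot: [-31.6, -1.4, 14.2]
wrist_force: [-0.5, 0.1, -1.2]
width: 0.748
t 9.2 lean 58.4 s,c,side mm [86.3 33.5 -6.1] rpy [-31.6  -1.4  14.2] F [-0.5  0.1 -1.2] w 0.75 J [ -32.   24.   96.   39.  105. -142.]
```

View pics/w8.png

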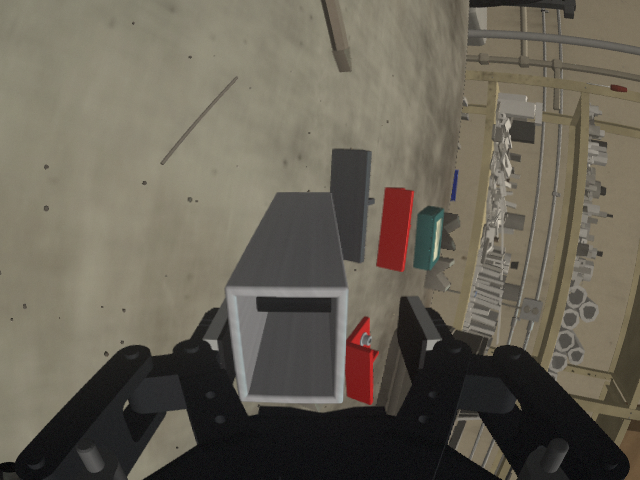

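View pics/s8.png

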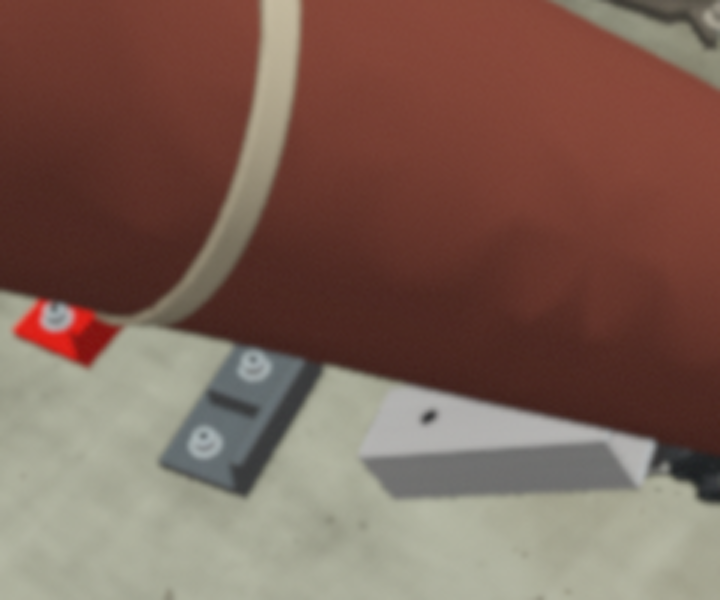

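```bash

python3 - <<'E'
from h import *
p,d=robot.snapshot("wrist")
for a in((110,360),(125,352),(90,375),(60,400),(30,410),(15,470),(100,455),(192,342),(205,320)):print(a,wtool(a,d))
E
```

```text
(110, 360) [-0.013 -0.099 -0.063]
(125, 352) [-0.013 -0.095 -0.059]
(90, 375) [ 0.033 -0.053 -0.115]
(60, 400) [ 0.039 -0.07  -0.127]
(30, 410) [ 0.037 -0.084 -0.136]
(15, 470) [-0.074 -0.18   0.   ]
(100, 455) [-0.008 -0.131 -0.051]
(192, 342) [-0.013 -0.086 -0.04 ]
(205, 320) [-0.008 -0.062 -0.043]
```

```bash

python3 -m pendant '[0.001,-0.002,-0.006,4,0,0,0.5, 0.001,-0.002,-0.008,1,0,0,0.5, 0.001,-0.002,-0.008,1,0,0,0.5, 0.001,-0.002,-0.008,0,0,0,0.5]'
python3 - <<'E'
from h import *
polar()
p,d=robot.snapshot("wrist");cv2.imwrite("pics/w9.png",p)
P,R,s=pose();print("tip inner world",P+R.apply([0,-.048,-.033]),"back",P+R.apply([0,-.048,-.047]),"knuckle",P+R.apply([0,-.1,-.068]))
for a in((230,291),(343,291),(338,398),(246,402)):
  w=wtool(a,d);print(a,w,(P+R.apply(w)).round(4))
E
```

```text
t: 9.75
position: [0.5428, -0.0348, 0.0521]
tcp_rot: [-26.1, -1.5, 14.4]
wrist_force: [-0.6, 0.1, -2.0]
width: 0.749
t 9.75 lean 63.9 s,c,side mm [ 91.1  13.4 -11.8] rpy [-26.1  -1.5  14.4] F [-0.6  0.1 -2. ] w 0.75 J [ -33.   31.   92.   40.  108. -144.]
tip inner world [ 0.55749291 -0.09106469  0.04285029] back [ 0.55932631 -0.09695011  0.03028047] knuckle [ 0.57310759 -0.15116305  0.03428472]
(230, 291) [-0.022 -0.066 -0.031] [ 0.5397 -0.1114  0.052 ]
(343, 291) [-0.024 -0.07   0.007] [ 0.5337 -0.0994  0.0878]
(338, 398) [0.171 0.104 0.016] [0.6844 0.1046 0.0243]
(246, 402) [ 0.102  0.018 -0.053] [ 0.6449 -0.0166 -0.0016]
```

View pics/w9.png

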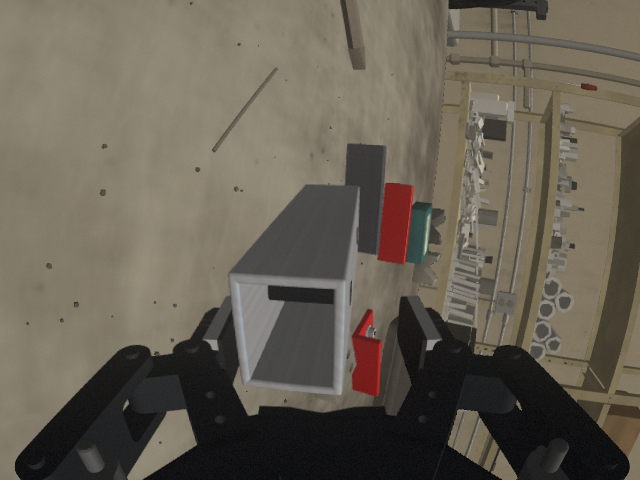

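```bash

python3 -m pendant '[-0.001,-0.002,-0.008,0,0,0,0.5, -0.001,-0.002,-0.008,0,0,0,0.5, -0.001,-0.002,-0.008,0,0,0,0.5]'
cat > chk.py <<'E'
import sys
from h import *
polar()
p,d=robot.snapshot("wrist");cv2.imwrite("pics/%s.png"%sys.argv[1],p)
P,R,s=pose();print("tip inner world",P+R.apply([0,-.048,-.033]),"back",P+R.apply([0,-.048,-.047]),"knuckle",P+R.apply([0,-.1,-.068]))
E
python3 chk.py w10
```

```text
t: 10.1
position: [0.5454, -0.0521, 0.0325]
tcp_rot: [-26.3, -1.6, 14.5]
wrist_force: [-0.1, -0.3, -1.7]
width: 0.75
t 10.1 lean 63.7 s,c,side mm [ 98.1 -12.2 -10.2] rpy [-26.3  -1.6  14.5] F [-0.1 -0.3 -1.7] w 0.75 J [ -34.   34.   90.   39.  108. -146.]
tip inner world [ 0.55966422 -0.10847433  0.02297989] back [ 0.56152111 -0.11439747  0.01043126] knuckle [ 0.57533042 -0.16858894  0.01462503]
```

View pics/w10.png

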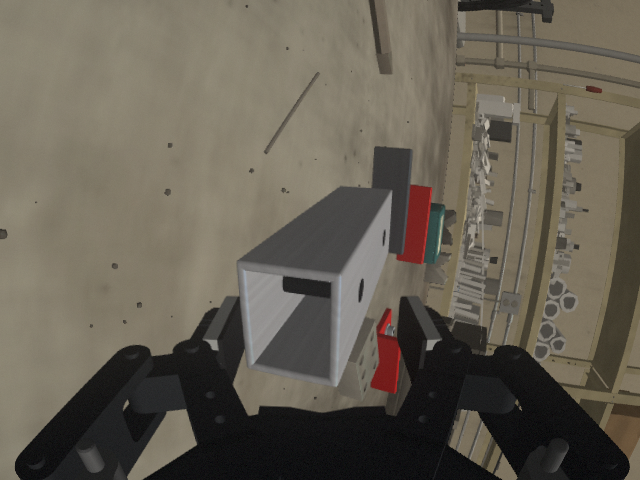

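```bash

python3 -m pendant '[-0.001,-0.001,-0.006,0,0,0,0.5, 0,-0.001,-0.004,0,0,0,0.5]'
python3 chk.py w11
```

```text
t: 10.35
position: [0.5459, -0.0596, 0.0226]
tcp_rot: [-26.3, -1.5, 14.4]
wrist_force: [-0.5, 0.8, -2.2]
width: 0.754
t 10.35 lean 63.7 s,c,side mm [100.3 -24.3  -8.8] rpy [-26.3  -1.5  14.4] F [-0.5  0.8 -2.2] w 0.75 J [ -35.   35.   89.   39.  108. -147.]
tip inner world [ 0.56049036 -0.11555856  0.01392616] back [ 0.56234202 -0.12148513  0.00137837] knuckle [ 0.57611701 -0.17568471  0.00558024]
```

View pics/w11.png

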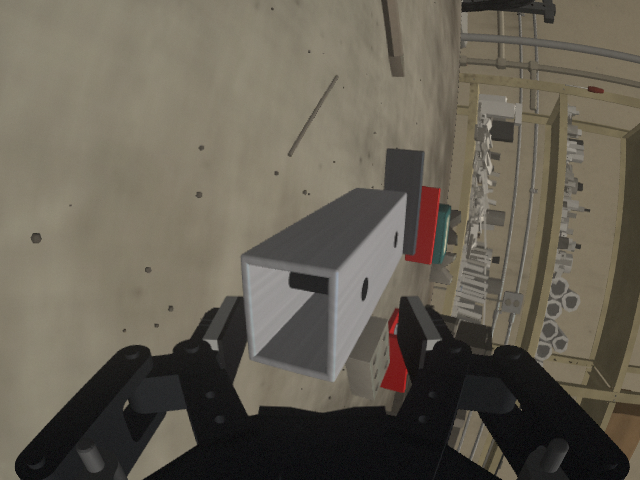

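```bash

python3 -m pendant '[0,-0.004,-0.0018,0,0,0,0.5, 0,-0.004,-0.0018,0,0,0,0.5, 0,-0.004,-0.0018,0,0,0,0.5]'
python3 chk.py w12
```

```text
t: 10.7
position: [0.5495, -0.0731, 0.0234]
tcp_rot: [-26.2, -1.5, 14.4]
wrist_force: [-0.4, -0.5, 0.8]
width: 0.745
t 10.7 lean 63.8 s,c,side mm [113.2 -29.6  -9. ] rpy [-26.2  -1.5  14.4] F [-0.4 -0.5  0.8] w 0.75 J [ -36.   36.   88.   38.  109. -147.]
tip inner world [ 0.56439996 -0.12960844  0.0151789 ] back [ 0.56626334 -0.13552801  0.00262953] knuckle [ 0.58003436 -0.18972994  0.00681403]
```

View pics/w12.png

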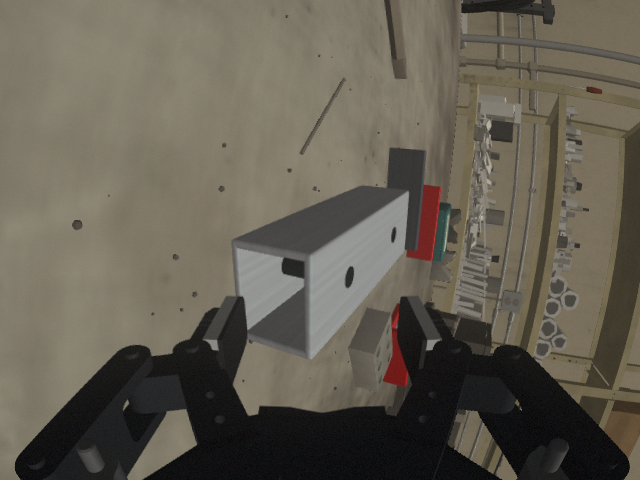

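The tube appears to be down. I back away and look.

```bash

python3 -m pendant '[0,-0.02,-0.006,0,0,0,0.5, 0,-0.04,-0.002,0,0,0,0.5, 0,-0.04,0.01,0,0,0,0.5, 0,-0.03,0.03,0,0,0,0.5]'
python3 - <<'E'
from h import *
polar()
p,d=robot.snapshot("top");cv2.imwrite("pics/t13.png",p)
E
```

```text
t: 11.15
position: [0.5704, -0.1729, 0.1069]
tcp_rot: [-25.6, -1.0, 14.5]
wrist_force: [0.4, 0.6, -0.5]
width: 0.753
t 11.15 lean 64.4 s,c,side mm [241.5   2.8  -5.2] rpy [-25.6  -1.   14.5] F [ 0.4  0.6 -0.5] w 0.75 J [ -41.   37.   76.   37.  120. -143.]
```

View pics/t13.png

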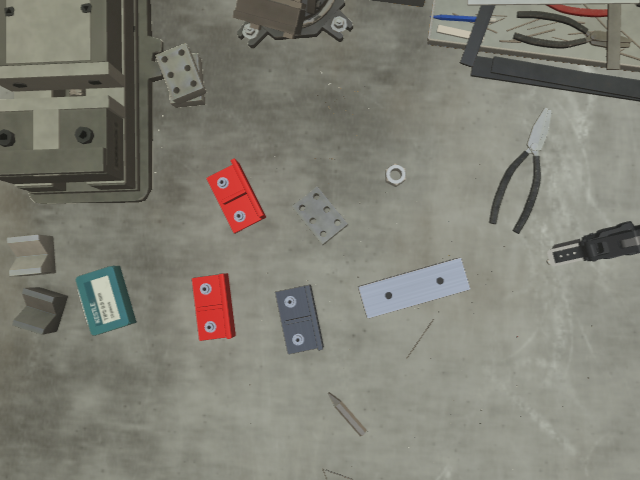

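The tube is flat at (414,288), foot end at left (363,302), far end (464,273). Nothing else has moved. Now I measure it.

```bash
python3 - <<'E'
import cv2
p=cv2.imread("pics/t13.png");c=p[240:360,280:480];cv2.imwrite("pics/crop13.png",cv2.resize(c,None,fx=4,fy=4,interpolation=cv2.INTER_CUBIC))
E
```

```text
(no output)
```

View pics/crop13.png

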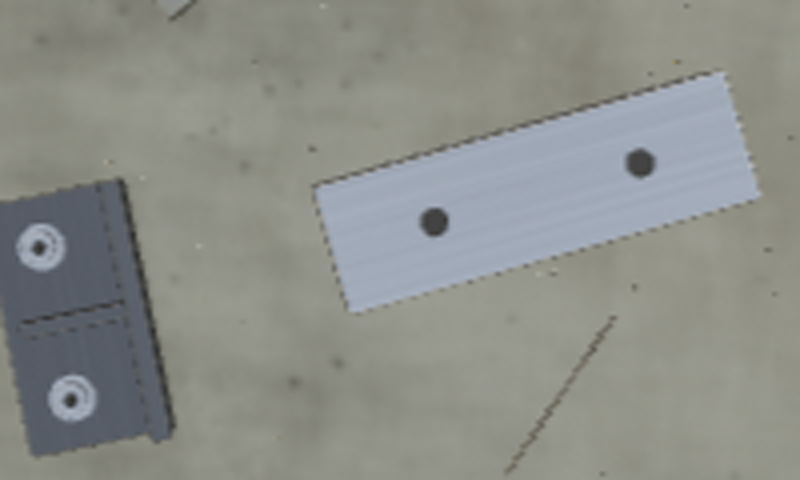

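```bash
cat >> h.py <<'E'
def rel(tl,bl,tr,br,k,ou,ov,ft,fb):
    f=lambda a,z:px2w("top",a[0]/k+ou,a[1]/k+ov,z)
    A,B,C,D=[f(a,.04) for a in(tl,bl,tr,br)];a,b=f(ft,.036),f(fb,.036)
    foot=(A+B)/2;far=(C+D)/2;y=(a-b)/np.linalg.norm(a-b);n=np.array([y[1],-y[0],0]);o=(a+b)/2
    ax=(far-foot)/np.linalg.norm(far-foot)
    print("foot",foot.round(4),"far",far.round(4),"len",np.linalg.norm(far-foot).round(4),"tube ang",np.degrees(np.arctan2(ax[0],-ax[1])).round(2),"face ang",np.degrees(np.arctan2(n[0],-n[1])).round(2),"gap",((foot-o)@n).round(4),"lateral",((foot-o)@y).round(4),"n",n.round(3))
E
python3 -c "
from h import *
rel((314,187),(350,313),(724,72),(760,196),4,280,240,(119,180),(167,437))"
```

```text
foot [0.5133 0.037  0.04  ] far [ 0.5561 -0.1168  0.04  ] len 0.1596 tube ang 15.55 face ang 10.36 gap 0.0744 lateral 0.0087 n [ 0.18  -0.984  0.   ]
```

```bash

python3 -m pendant '[0,-0.01,0.03,-8,0,0,-0.3, 0,0,0.02,-8,0,0,-0.3, 0,0,0,-8,0,0,-0.3, 0,0,0,-8,0,0,-0.3, 0,0,0,-8,0,0,-0.3]'
python3 -m pendant '[0,0,0,-8,0,0,-0.3, 0,0,0,-8,0,0,-0.3, 0,0,0,-8,0,0,-0.3, 0,0,0,0,8.5,0,-0.3, 0,0,0,0,8.5,0,-0.3]'
python3 -m pendant '[0,0,0,0,8.5,0,-0.3, 0,0,0,0,8.5,0,-0.3, 0,0,0,0,8.5,0,-0.3, 0,0,0,0,8.5,0,-0.3, 0,0,0,0,8.5,0,-0.3]'
python3 -m pendant '[0,0,0,0,8.5,0,-0.3, 0,0,0,0,8.5,0,-0.3, 0,0,0,0,8.5,0,-0.3, 0,0,0,0,8.5,0,-0.3]'
python3 -c "
from h import *
todo([.568,-.182,.09],[-90,0,-79.2])"
```

```text
t: 11.7
position: [0.5693, -0.1673, 0.1571]
tcp_rot: [-67.0, -1.2, 14.1]
wrist_force: [-0.0, 1.1, 0.2]
width: 0.35
t: 12.2
position: [0.5712, -0.1643, 0.166]
tcp_rot: [-91.7, -2.6, -3.1]
wrist_force: [0.2, 0.4, -0.7]
width: 0.349
t: 12.7
position: [0.5708, -0.1617, 0.1687]
tcp_rot: [-89.3, -3.2, -46.2]
wrist_force: [-1.3, 0.2, 0.5]
width: 0.347
t: 13.1
position: [0.5705, -0.1606, 0.1702]
tcp_rot: [-87.6, -2.2, -80.7]
wrist_force: [-0.5, 0.0, 0.4]
width: 0.352
t 13.1 shift [ 0.0176  0.0806 -0.0093] turn [-2.4  -1.41  2.21] J [-22.6  -2.8 100.5  -0.6  79.1 -31.9] F [-0.5  0.   0.4] w 0.35
```

```bash

python3 -m pendant '[0.018,0,-0.009,-2.4,-1.4,2.2,-0.3, 0,0.035,0,0,0,0,-0.3, 0,0.03,0,0,0,0,-0.3, 0,0,0,0,0,0,-0.3]'
python3 - <<'E'
from h import *
todo([.568,-.182,-.035],[-90,0,-79.2])
p,d=robot.snapshot("wrist");cv2.imwrite("pics/w14.png",p)
for a in((290,300),(295,310),(350,310),(345,300),(285,320)):print(a,wtool(a,d))
E
```

```text
t: 13.5
position: [0.5657, -0.18, 0.1078]
tcp_rot: [-89.8, -0.0, -79.3]
wrist_force: [-1.1, -0.4, -0.9]
width: 0.349
t 13.5 shift [0.0023 0.1428 0.0013] turn [-0.21 -0.06  0.02] J [-2.490e+01  2.500e+00  1.013e+02  1.000e-01  7.600e+01 -3.570e+01] F [-1.1 -0.4 -0.9] w 0.35
(290, 300) [ 0.064  0.108 -0.028]
(295, 310) [ 0.073  0.107 -0.024]
(350, 310) [0.074 0.109 0.024]
(345, 300) [0.064 0.109 0.019]
(285, 320) [-0.001 -0.047 -0.016]
```

View pics/w14.png

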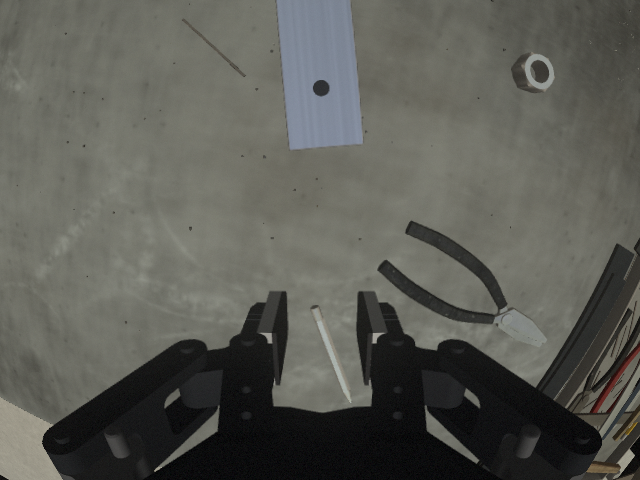

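```bash

python3 - <<'E'
from h import *
for a in((493,222),(518,232),(548,262),(612,228)):print(a,px2w("top",*a,.01).round(3))
p,d=robot.snapshot("wrist")
for a in((282,293),(278,296),(270,296),(262,310),(284,300),(365,296),(370,300)):print(a,wtool(a,d))
E
```

```text
(493, 222) [ 0.636 -0.167  0.01 ]
(518, 232) [ 0.62  -0.205  0.01 ]
(548, 262) [ 0.573 -0.25   0.01 ]
(612, 228) [ 0.625 -0.348  0.01 ]
(282, 293) [-0.012 -0.045 -0.017]
(278, 296) [-0.012 -0.047 -0.018]
(270, 296) [-0.012 -0.048 -0.021]
(262, 310) [-0.008 -0.051 -0.024]
(284, 300) [-0.011 -0.049 -0.015]
(365, 296) [-0.013 -0.048  0.016]
(370, 300) [-0.012 -0.051  0.018]
```

```bash

python3 -m pendant '[0,0.04,0,0,0,0,-0.3, 0,0.04,0,0,0,0,-0.3, 0,0.02,0,0,0,0,-0.3, 0,0,0,0,0,0,-0.3]'
python3 -c "
from h import *
todo([.568,-.176,-.034],[-90,0,-79.2])"
```

```text
t: 14.0
position: [0.5778, -0.1841, 0.022]
tcp_rot: [-88.5, -0.9, -79.2]
wrist_force: [-1.0, 0.1, 0.3]
width: 0.348
t 14.0 shift [-0.0107  0.0556 -0.0095] turn [-1.45  0.03  0.87] J [-24.8   8.7 103.6   0.2  66.  -35.7] F [-1.   0.1  0.3] w 0.35
```

```bash

python3 -m pendant '[-0.01,0.015,-0.012,-1.4,0,0.9,-0.3, 0,0.02,-0.002,0,0,0,-0.3, 0,0.018,-0.002,0,0,0,-0.3, 0,0,0,0,0,0,-0.3]'
python3 - <<'E'
from h import *
todo([.568,-.176,-.034],[-90,0,-79.2])
p,d=robot.snapshot("wrist");cv2.imwrite("pics/w15.png",p)
E
```

```text
t: 14.4
position: [0.5647, -0.1783, -0.0247]
tcp_rot: [-89.5, -0.2, -79.1]
wrist_force: [-0.7, 0.5, -0.3]
width: 0.349
t 14.4 shift [-0.0016  0.0093  0.0036] turn [-0.45  0.09  0.24] J [-2.480e+01  1.150e+01  1.056e+02  1.000e-01  6.240e+01 -3.570e+01] F [-0.7  0.5 -0.3] w 0.35
```

View pics/w15.png

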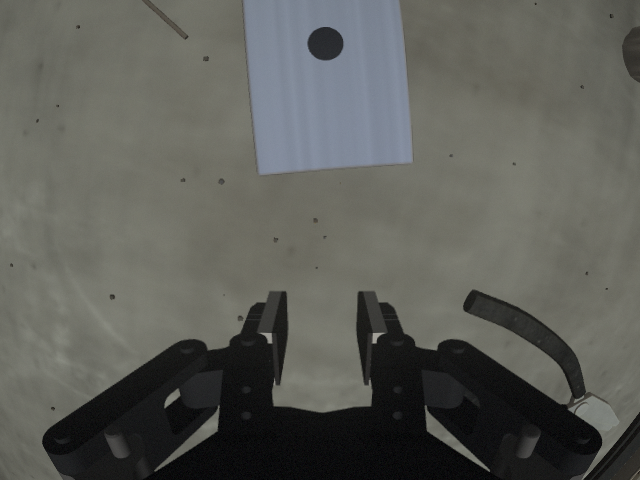

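```bash

python3 -m pendant '[-0.02,0.005,0,-0.4,0,0.2,-0.3, -0.015,0.002,0,0,0,0,-0.3, -0.005,0,0,0,0,0,-0.3, -0.004,0,0,0,0,0,-0.3, -0.004,0,0,0,0,0,-0.3]'
python3 - <<'E'
from h import *
todo([.568,-.176,-.034],[-90,0,-79.2])
p,d=robot.snapshot("wrist");cv2.imwrite("pics/w16.png",p)
E
```

```text
t: 14.95
position: [0.5605, -0.1289, -0.0246]
tcp_rot: [-89.4, -0.4, -79.1]
wrist_force: [0.8, -0.3, 0.5]
width: 0.346
t 14.95 shift [ 0.0476  0.0097 -0.0017] turn [-0.59  0.15  0.39] J [-20.4   9.3 108.1  -0.   61.9 -31.3] F [ 0.8 -0.3  0.5] w 0.35
```

View pics/w16.png

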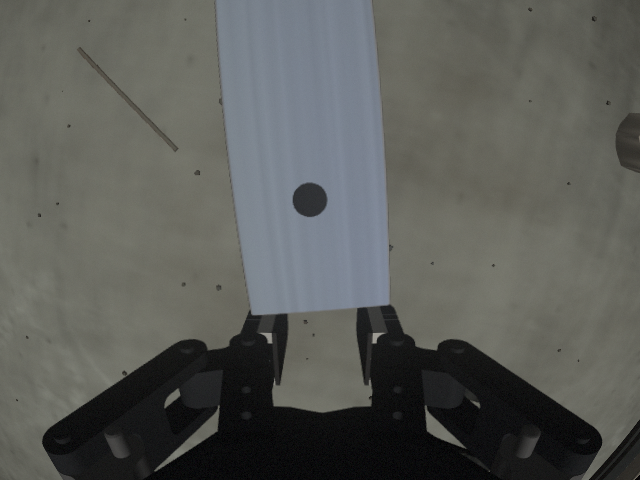

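```bash

python3 -m pendant '[-0.006,0,0,-0.3,0,0.2,-0.3, -0.006,0,0,0,0,0,-0.3, -0.006,0,0,0,0,0,-0.3, -0.006,0,0,0,0,0,-0.3, -0.006,0,0,0,0,0,-0.3]'
python3 -m pendant '[-0.006,0,0,-0.3,0,0.2,-0.3, -0.006,0,0,0,0,0,-0.3, -0.006,0,0,0,0,0,-0.3, -0.004,0,0,0,0,0,-0.3]'
python3 - <<'E'
from h import *
todo([.568,-.176,-.034],[-90,0,-79.2])
p,d=robot.snapshot("wrist");cv2.imwrite("pics/w17.png",p)
p,d=robot.snapshot("top");cv2.imwrite("pics/t17.png",cv2.resize(p[240:360,260:460],None,fx=4,fy=4,interpolation=cv2.INTER_CUBIC))
E
```

```text
t: 15.5
position: [0.5547, -0.0988, -0.0244]
tcp_rot: [-89.7, -0.3, -79.1]
wrist_force: [0.4, -1.7, 0.8]
width: 0.353
t: 15.9
position: [0.5501, -0.0749, -0.0245]
tcp_rot: [-90.0, -0.1, -79.1]
wrist_force: [-0.7, -1.9, -0.6]
width: 0.351
t 15.9 shift [ 0.1026  0.0096 -0.0015] turn [0.05 0.11 0.07] J [-1.540e+01  7.300e+00  1.103e+02 -1.000e-01  6.240e+01 -2.630e+01] F [-0.7 -1.9 -0.6] w 0.35
```

View pics/w17.png

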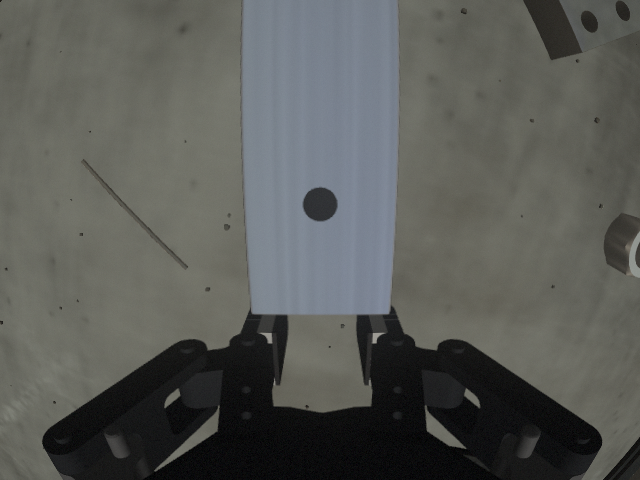

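View pics/t17.png

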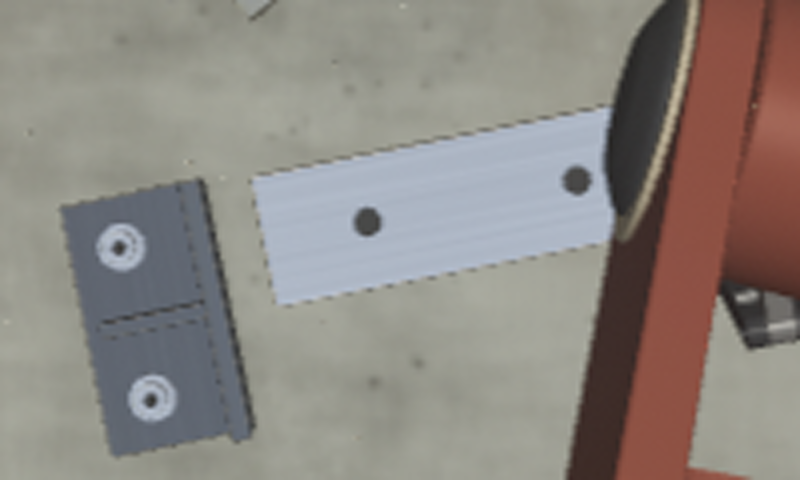

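```bash
python3 -c "
from h import *
rel((252,177),(276,305),(586,111),(610,243),4,260,240,(199,180),(248,437))
f=lambda a,z:px2w('top',a[0]/4+260,a[1]/4+240,z)
print(f((252,177),.04),f((276,305),.04),f((249,437),.036),f((202,180),.036))"
```

```text
foot [0.5169 0.0927 0.04  ] far [ 0.5404 -0.033   0.04  ] len 0.128 tube ang 10.59 face ang 10.58 gap 0.0201 lateral 0.0222 n [ 0.184 -0.983  0.   ]
[0.540998   0.09714369 0.04      ] [0.49277976 0.08835208 0.04      ] [0.44280575 0.0989956  0.036     ] [0.53985992 0.11635711 0.036     ]
```

```bash

python3 -m pendant '[-0.005,0,0,0,0,0,-0.3, -0.005,0,0,0,0,0,-0.3, -0.004,0,0,0,0,0,-0.3, -0.002,0,0,0,0,0,-0.3]'
python3 -m pendant '[-0.0015,0,0,0,0,0,-0.3]'
python3 -m pendant '[-0.0015,0,0,0,0,0,-0.3]'
python3 -m pendant '[-0.0015,0,0,0,0,0,-0.3]'
```

```text
t: 16.4
position: [0.547, -0.0583, -0.0244]
tcp_rot: [-90.0, -0.1, -79.1]
wrist_force: [0.0, -1.3, -0.2]
width: 0.351
t: 16.5
position: [0.5466, -0.0567, -0.0245]
tcp_rot: [-90.0, -0.1, -79.1]
wrist_force: [0.1, -2.0, -1.4]
width: 0.349
t: 16.6
position: [0.5466, -0.0555, -0.0243]
tcp_rot: [-90.0, -0.1, -79.1]
wrist_force: [1.2, -6.7, -0.6]
width: 0.353
t: 16.7
position: [0.5472, -0.0554, -0.0239]
tcp_rot: [-89.9, -0.3, -79.0]
wrist_force: [2.2, -8.2, -1.1]
width: 0.354
```

Force rose to 8 N and motion stopped, so the foot is against the stop. I back off and check.

```bash

python3 -m pendant '[0.004,0,0,0,0,0,-0.3, 0.02,0,0,0,0,0,-0.3, 0.03,0,0,0,0,0,-0.3, 0.02,-0.04,0,0,0,0,-0.3, 0.03,-0.03,0,0,0,0,-0.3]'
python3 -m pendant '[0.04,-0.02,0,0,0,0,-0.3, 0.04,-0.02,0,0,0,0,-0.3, 0.02,-0.02,0,0,0,0,-0.3]'
python3 - <<'E'
from h import *
p,d=robot.snapshot("top");cv2.imwrite("pics/t18.png",cv2.resize(p[240:360,260:460],None,fx=4,fy=4,interpolation=cv2.INTER_CUBIC));cv2.imwrite("pics/t18f.png",p)
p,d=robot.snapshot("scene");cv2.imwrite("pics/s18.png",cv2.resize(p[150:350,180:420],None,fx=3,fy=3,interpolation=cv2.INTER_CUBIC))
E
```

```text
t: 17.2
position: [0.5614, -0.154, 0.041]
tcp_rot: [-90.6, 0.4, -78.8]
wrist_force: [0.9, -0.5, 1.1]
width: 0.35
t: 17.5
position: [0.582, -0.2556, 0.1036]
tcp_rot: [-90.5, 0.6, -78.8]
wrist_force: [0.3, 0.4, 0.0]
width: 0.35
```

View pics/t18.png

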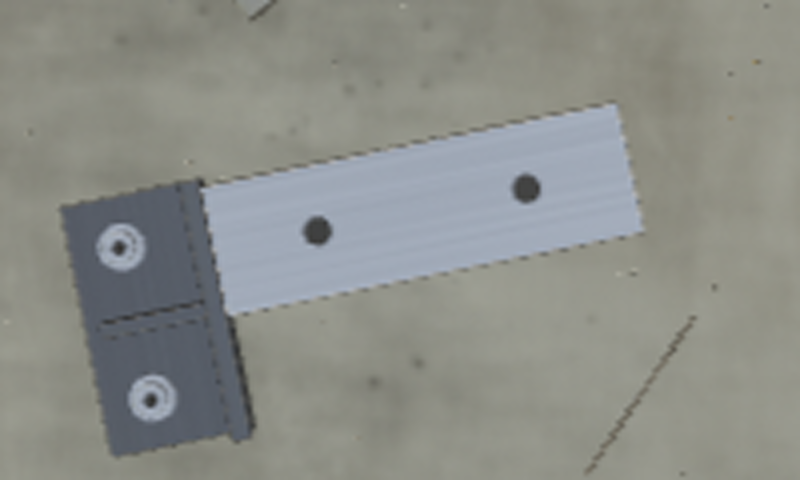

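View pics/s18.png

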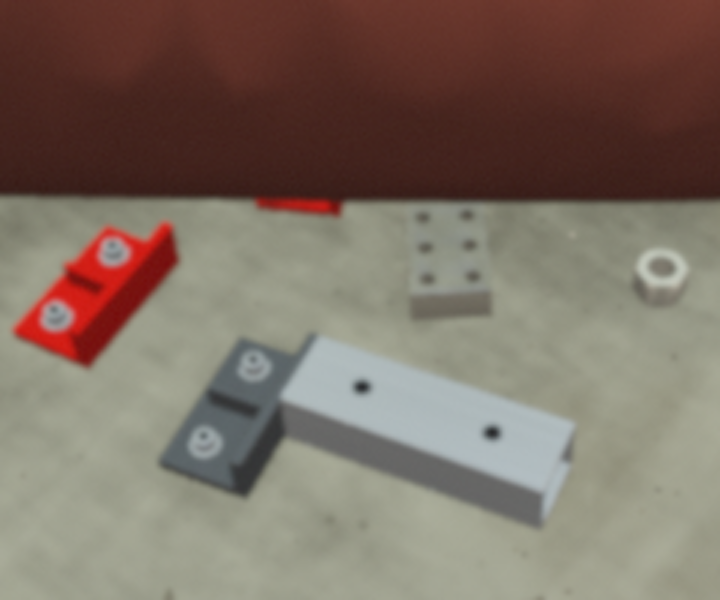

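View pics/t18f.png

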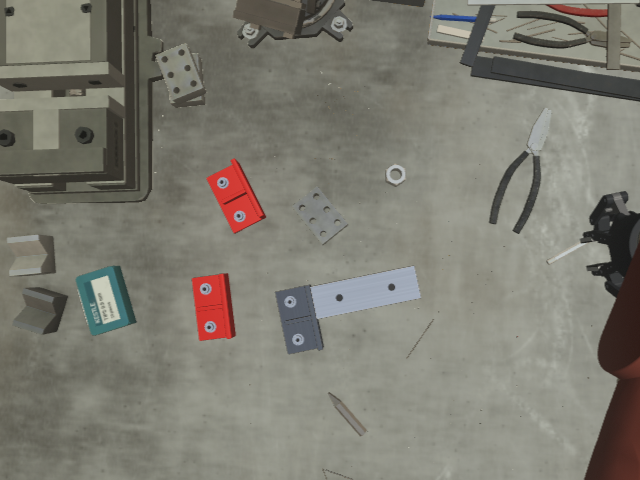

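```bash
python3 -c "
from h import *
rel((202,188),(227,315),(618,103),(643,232),4,260,240,(200,181),(249,437))"
```

```text
foot [0.513  0.1115 0.04  ] far [ 0.5439 -0.0452  0.04  ] len 0.1598 tube ang 11.16 face ang 10.62 gap 0.0007 lateral 0.0221 n [ 0.184 -0.983  0.   ]
```

```bash
python3 -c "
from workcell import robot
print(robot.sense()['wrist_force'],robot.finish_job())"
```

```text
the job is handed in; nothing more can be done
[-0.8972267   1.12497505  1.24568096] None
```

I tipped the tube over to the robot's right, supported on one open finger. I let it down onto its side, then pushed its far end with both fingertips until the foot end met the stop. I handed the job in at about 17.6 s; no verdict is reported.

**Final checks:** I measured these from the top camera, which is good to about 2 mm.

| Check | Measured | Limit |
|---|---|---|
| Gap between foot end and face | 0.7 mm | 6 mm |
| Angle to square | 0.5° (0.01 rad) | 0.09 rad |
| Offset from the stop's middle | 22 mm | 35 mm |

- **Tube:** it looks flat on the correct face.
- **Forces:** the highest wrist force I read was about 8 N, at the end of the push.
- **Bystanders:** the block, nut and chisel look unmoved in the before and after pictures. I did not re-measure their positions.
- **Turn rate:** I did not measure the tube's turn rate. The last drop off the fingertip started from about 5°. I estimate that reaches about 4 rad/s, against the limit of 6.

**What disagreed:** the fingertips are about 48 mm behind the reported TCP, although the task says the TCP is at their very end. My first tipping try therefore passed above the tube without touching it. I measured the tip offset in the camera depth images and used it for the rest of the job.

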